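# Fit the keeper ring on a joggled tape-roll arm and push the spare roll home

## Robot

A 6-joint arm with a two-finger parallel gripper is mounted at the origin on a cart in front of the work surface, level with it; the furniture and walls round the work are solid. World frame = base frame: x ahead of the robot, y to its left, z up, the work surface at z = 0. Lengths are in mm, angles in rad, forces in N, time in s.
With the tool pointing down it reaches from about 350 to 875 mm from the base axis. Payload 4.2 kg.
Tool frame: the origin (TCP) lies between the finger pads; the fingertips stand 11 mm ahead of it and the grasp point (between the pads) lies 8 mm behind it; z points along the fingers, y is the direction in which the jaws open and shut (so a half turn about z gives the same grasp; the last joint's range is limited). The gripper opens to 85 mm and grips with 20 to 120 N. Pads are 22 mm wide; open, the fingers measure 114 mm over their backs; the gripper's body (76 mm by 85 mm) begins 54 mm behind the grasp point. The pads swing forward as they close: fully open they stand 13 mm farther back than shut.
Start: joints at [-0.916, 0.385, 0.008, 0, -1.194, -0.259], TCP at [240.98, -576.652, 242.312] pointing down, gripper open.
Joint ranges: [-3.14, 3.14], [-1.21, 2.06], [-1.07, 1.41], [-3.16, 2.05], [-2.99, -0.16], [-3.1, 3.1]. Speed limits (rad/s): [2.79, 2.79, 3.14, 3.14, 3.14, 3.14].

## Interface

Orientations are given as a unit quaternion [x, y, z, w].
In Python, from bench import * gives the robot as it stands.
- The arm moves only by the tool servo_tool, never from a script. Its argument "rows" is a list of rows, each a list of 7 numbers: the opening, from 0 (shut) to 1 (fully open), then the shift along the tool's x, y, z in cm, then the turn, a rotation vector about the tool's x, y, z in degrees. A call has 1 to 12 rows; each row shifts and turns the commanded pose from where the row before left it, along the tool's axes as they then stand; what a row does not reach is not made up. A row lasts 1/10 s, in which the tool goes at most 50 mm and 8.59 degrees, less where a joint would pass 70% of its speed; a pose out of reach is approached as far as the arm can. A call is refused whole if a number of a shift passes 5 or a number of a turn 8.59, either way. A call with a gripper value outside its range is refused whole. The fingers move at their own pace and stop on an object; the grip force is fixed at half the most. Time passes only in rows, so rows that do not move let the fingers close. It gives the time, the measured TCP pose, the force and the opening at its end, in the units of the state.
- read_state(): the state, without advancing time (a new reading comes with each control period).
- get_image(name): name is "side" or "top"; returns a dict with "image" (384x512x3 uint8, red, green, blue), "mtx" (3x3 intrinsics, pixels), "k1" (the pictures are not rectified: a ray, as slopes to the right and down, at radius r is drawn at 1 + k1 r^2 times it, then the intrinsics apply), "extrinsics" (4x4, takes a point from camera to world coordinates). Camera axes: x right, y up, looking along -z (the intrinsics and any distortion apply to the point x, -y, -z); pixel columns grow to the right and rows downward; lengths in mm; the calibration is good to about 2 mm. A picture is of the moment at which its call begins. There is no depth.
- job_done(): hands the job in, once; it reports no verdict.
The state is a dict: "clock": time; "joints": joint angles; "joint_vel": joint speeds; "joint_efforts": joint torques, N m; "position": TCP position; "ee_rot": TCP orientation; "contact_force": force on the tool from outside, world axes, zero at the start; "wrist_torque": the same for the moment, N m; "gripper_width": finger opening in mm.
Only numpy, scipy, OpenCV 4.12 (cv2) and the standard library are available. Lean on these libraries where they do the work, as an engineer would, in place of code of your own. Each camera call takes 0.05 s, during which the arm holds its last target. There are 200 camera calls.

## Task

Put the loose keeper ring back on the tape arm: thread it onto the free end of the bent rod, slide it along round both bends, and use it to push the spare tape roll all the way home against the flange by the post, leaving the keeper on the rod snug against the roll. Keep a light hand throughout - the rod is only push-fitted and works loose if anything binds or bears on it with more than about a kilo and a half - and do not disturb the little vials standing near.

Things in the scene. Friction and masses are not known exactly. Their poses are not given: they have to be found in the camera images.
- keeper: Keeper, loose, stands upright on the table: a thick black ring (32 mm across, 14 mm thick, round 12 mm through-hole) on a dark steel foot 30 x 14 x 9 mm, with a flat finger tab on top, 10 mm thick along x, 14 mm along y, reaching from 34 to 76 mm above the underside; to be gripped across its 10 mm. Origin: centre of underside. y: along the hole (front and back are alike), z up. 80 g.
- keeper_hole (a point): Centre of the keeper's hole, 22 mm above its underside; y along the hole. The finger tab reaches from 12 to 54 mm above this point.
- roll_stand: Tape arm, fixed: foot plate 100 x 120 x 12 mm, post, 8 mm round rod, axis level, 130 mm above the table. Origin: under the post. From it the rod runs 140 mm to -y (inner leg), bends 50 deg towards +x, goes 78 mm, bends back 50 deg, ends 76 mm on (lengths to corner points; bend radius 35 mm). Bent by eye: legs up to 20 mm (middle one 10 mm) longer or shorter, bends up to 7 deg off.
- rod_tip (a point): Free end of the rod: the very tip of its rounded end, on the axis. y points along the outer leg, back into the rod; z up. The keeper goes on here, in the direction of +y. The hole has 2 mm of play all round. The rod bears 15 N at most, counting all places where the ring binds on it.
- roll_face (a point): Point on the axis of the inner leg where it comes out of the spare roll's outer face; moves with the roll. Its z points outward along the inner leg, away from flange and post; its y is up. The blue roll (74 mm across, 24 mm wide, its bore hangs on the rod) reaches 16 mm above the rod's axis here.
- spare_roll (a joint): How far (m) the spare roll stands off the flange on the inner leg: 0 = home against the flange, up to 0.05. It slides with about 1.5 N of drag and stays where it is left; the flange is a hard stop.
- vial_a: Small standing amber vial, 20 mm across, 46 mm tall, beside the arm; origin at the underside. Bystander.
- vial_b: Second such vial, beside the first. Bystander.
- vial_c: Third such vial, nearer the robot. Bystander.
Mind the look-alikes: they are no part of the job. Of the things shaped like the keeper, the black one is meant.

How it is judged:
By the outcome, as a careful person would: the job done as asked, in the order asked, and still so for the second after the job is handed in, with the robot touching nothing.
It also fails if it takes over 72 s, if anything falls off the work surface, if the arm or the gripper's body presses on something with over 40 N, if the wrist force passes 120 N, or if a joint passes its speed limit or range.

## Working session

There is one attempt and no reset: what is moved stays moved. The work goes in short steps, Python scripts to look and compute and a tool call to move; the robot and the scene stay as the last step left them, time stands still between calls to the robot, and variables do not carry over. Pictures are saved under pics/ and viewed, about 8 in all and at most 12, crops included, and the job is handed in when it is done.

Besides the shell and the picture viewer there is one more tool, called as name([rows], argument=value, ...), one row to a line, values as JSON. servo_tool: Moves the arm, as the interface text tells. Its arguments: {"type":"object","properties":{"rows":{"type":"array","items":{"type":"array","items":{"type":"number"}}}},"required":["rows"]}

```bash
ls; mkdir -p pics
cat > h.py <<'E'
from bench import *
import numpy as np, cv2
from scipy.spatial.transform import Rotation as R
from scipy.optimize import least_squares
def cam(name): return get_image(name)
def proj(c,P):
    E=np.array(c["extrinsics"]);K=np.array(c["mtx"])
    p=(np.atleast_2d(P)-E[:3,3])@E[:3,:3]
    s=np.c_[p[:,0]/-p[:,2],-p[:,1]/-p[:,2]]
    s=s*(1+c["k1"]*(s**2).sum(1,keepdims=True))
    return s@np.diag([K[0,0],K[1,1]])+K[:2,2]
def ray(c,uv):
    E=np.array(c["extrinsics"]);K=np.array(c["mtx"])
    d=(np.array(uv,float)-K[:2,2])/[K[0,0],K[1,1]]; s=d.copy()
    for _ in range(20): s=d/(1+c["k1"]*(s@s))
    v=E[:3,:3]@np.array([s[0],-s[1],-1]); return E[:3,3],v/np.linalg.norm(v)
def atz(c,uv,z):
    o,v=ray(c,uv); return o+v*(z-o[2])/v[2]
def tri(c1,a,c2,b):
    o1,v1=ray(c1,a);o2,v2=ray(c2,b)
    t=np.linalg.lstsq(np.c_[v1,-v2],o2-o1,rcond=None)[0]
    p,q=o1+t[0]*v1,o2+t[1]*v2; return (p+q)/2,np.linalg.norm(p-q)
def save(c,f,crop=None,s=1):
    im=c["image"]
    if crop: x0,y0,x1,y1=crop; im=im[y0:y1,x0:x1]
    im=cv2.resize(im,None,fx=s,fy=s,interpolation=cv2.INTER_CUBIC)
    cv2.imwrite("pics/"+f,im[:,:,::-1])
E
python3 - <<'E'
from h import *
import pickle
s=cam("side");t=cam("top");pickle.dump((s,t),open("c0.pkl","wb"))
im=np.hstack([s["image"],t["image"]])
save(s,"s0.png",None,1.5);save(t,"t0.png",None,1.5)
for c in(s,t):print(c["mtx"],c["k1"],np.round(c["extrinsics"],3))
print(read_state())
E
```

```text
pics
[[372.78865017   0.         255.95330958]
 [  0.         372.78865017 196.46814208]
 [  0.           0.           1.        ]] -0.037978778418320716 [[ 9.94000e-01  6.60000e-02 -8.30000e-02  5.45644e+02]
 [-1.03000e-01  4.06000e-01 -9.08000e-01 -6.91966e+02]
 [-2.60000e-02  9.11000e-01  4.11000e-01  4.40250e+02]
 [ 0.00000e+00  0.00000e+00  0.00000e+00  1.00000e+00]]
[[409.67102699   0.         257.5579475 ]
 [  0.         409.67102699 188.695991  ]
 [  0.           0.           1.        ]] -0.07930812091310674 [[ 1.00000e-02  9.87000e-01 -1.57000e-01  4.49335e+02]
 [-1.00000e+00  1.30000e-02  1.50000e-02  1.08968e+02]
 [ 1.70000e-02  1.57000e-01  9.87000e-01  1.09827e+03]
 [ 0.00000e+00  0.00000e+00  0.00000e+00  1.00000e+00]]
{'clock': 0.1, 'joints': array([-9.16433272e-01,  3.85455014e-01,  6.77161446e-03, -4.84191223e-04,
       -1.19402386e+00, -2.58599778e-01]), 'joint_vel': array([ 0.00105882, -0.00249696,  0.0048107 ,  0.00230242,  0.00120415,
       -0.00101074]), 'joint_efforts': array([-4.96204793e-04, -3.93318272e+01,  1.88929707e+01,  4.19795841e+00,
       -2.55899438e-03,  4.69523087e-06]), 'position': array([ 240.77497765, -576.20648947,  241.34211618]), 'ee_rot': array([-1.96505111e-01,  9.80502309e-01,  9.56826927e-04, -2.19174585e-04]), 'contact_force': array([ 0.2011694 , -1.14877062, -1.20276712]), 'wrist_torque': array([-0.01193378, -0.04907385, -0.02158555]), 'gripper_width': 85.80110966249602}
```

View pics/s0.png

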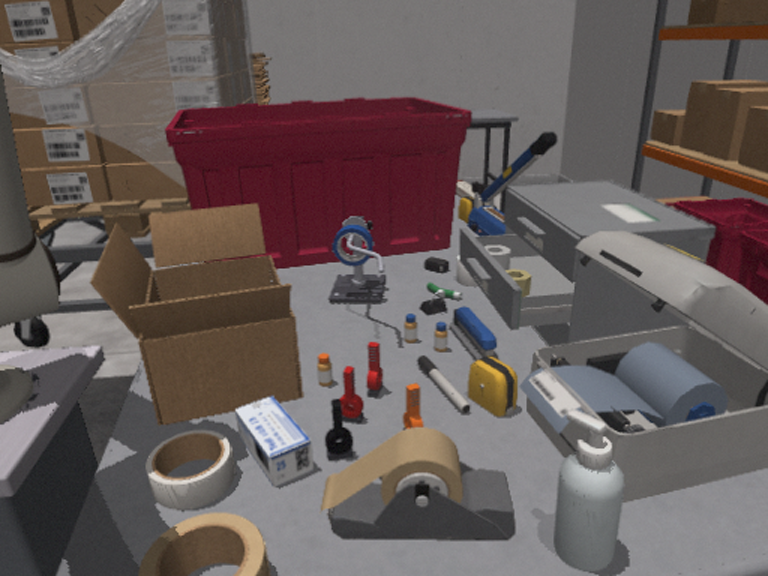

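View pics/t0.png

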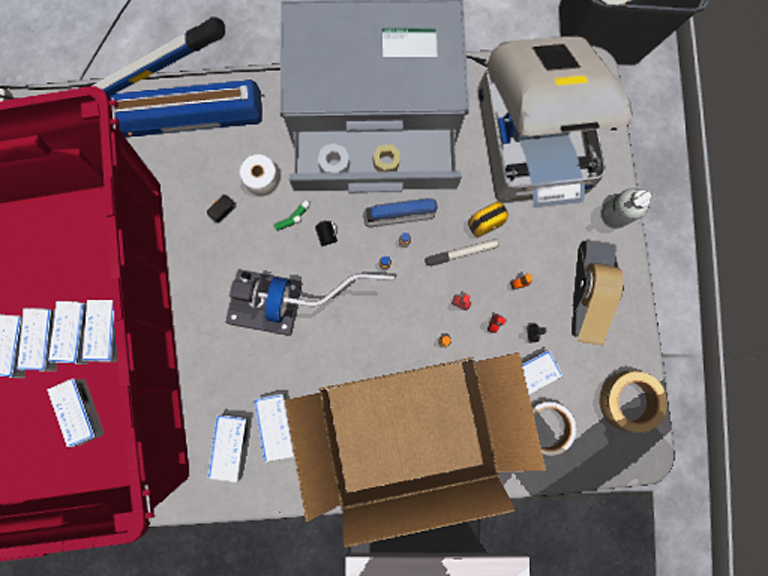

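Side view: the black keeper is at about (340,430)/1.5. Two red ones are at (350,395) and (373,368), and an orange one at (413,405). The top view has black at (536,330), reds at (461,300) and (497,322), and orange at (522,280). The black one is the one meant. The rod tip is near (394,276) in top and (382,268) in side. Next I'll view enlarged crops.

Run:
```python
from h import *
import pickle
s,t=pickle.load(open("c0.pkl","rb"))
def cr(c,x0,y0,w,h,k,step=10):
    im=cv2.resize(c["image"][y0:y0+h,x0:x0+w],None,fx=k,fy=k,interpolation=cv2.INTER_CUBIC)
    for i in range(0,w,step):cv2.line(im,(i*k,0),(i*k,6),(255,255,0),1);cv2.putText(im,str(x0+i),(i*k,16),0,.33,(255,0,255),1)
    for i in range(0,h,step):cv2.line(im,(0,i*k),(6,i*k),(255,255,0),1);cv2.putText(im,str(y0+i),(8,i*k+4),0,.33,(255,0,255),1)
    return im
a=cr(t,150,170,125,60,6)
b=cr(s,205,138,65,64,7)
c=cr(t,340,205,30,30,9)  # keeper top
W=np.zeros((360,750,3),np.uint8)
cv2.imwrite("pics/c1.png",a[:,:,::-1])
d=cr(s,205,260,45,50,6)
H=np.zeros((600,800,3),np.uint8);H[:448,:455]=b;H[:270,460:730]=c;H[290:590,460:730]=d
cv2.imwrite("pics/c2.png",H[:,:,::-1])
```

```text
(no output)
```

View pics/c1.png

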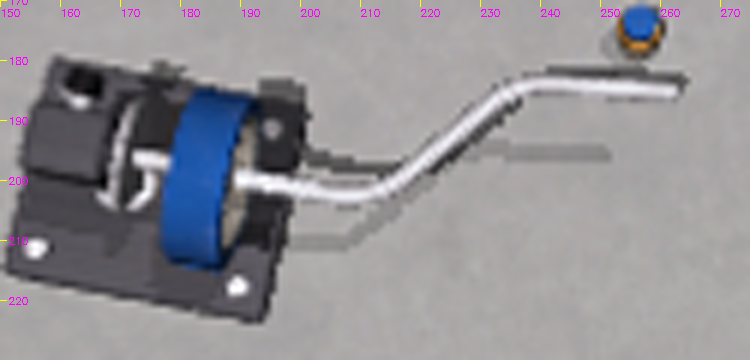

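View pics/c2.png

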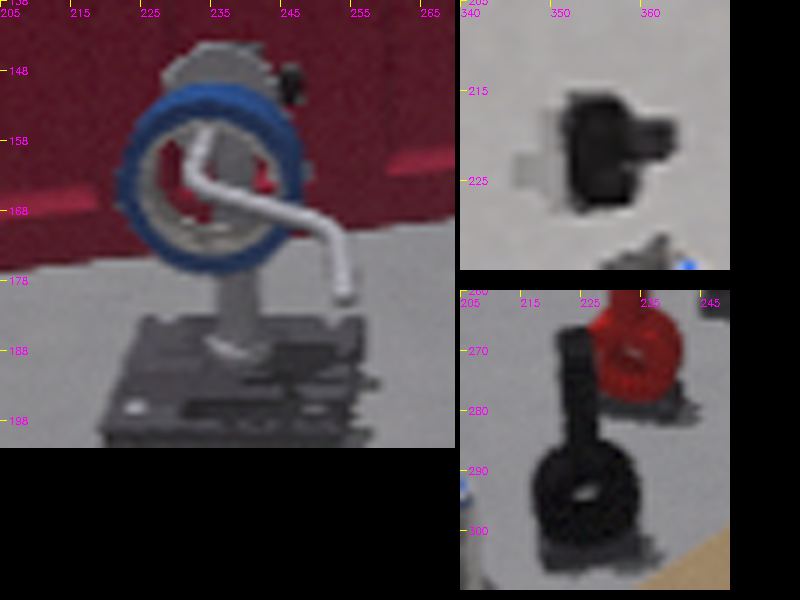

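Run:
```python
from h import *
import pickle
np.set_printoptions(precision=1,suppress=True)
s,t=pickle.load(open("c0.pkl","rb"))
print("tip",tri(t,(262.3,185.2),s,(253.7,180.5)), atz(t,(262.3,185.2),130),atz(s,(253.7,180.5),130))
for p in [(190,200),(195,200.6),(200,201.5),(206,202.2),(214,200),(222,193.5),(228,188.5),(233,185),(240,183.8),(250,184.4),(260,185.0)]: print(p,atz(t,p,130))
print("side");
for p in [(233,159),(232,162),(235,165),(243,168),(250,170.5),(253,174),(253.8,178)]: print(p,atz(s,p,130))
# keeper
print("hole",tri(t,(355,221),s,(225.5,294)))
print("ring side z22",atz(s,(225.5,294),22),"tabtop s",atz(s,(224,267),76),"tabtop t",atz(t,(361.5,220.5),76))
# dark mask outline of keeper from top
g=t["image"].max(2);m=g<60;ys,xs=np.where(m[205:232,345:370]);print(xs.min()+345,xs.max()+345,ys.min()+205,ys.max()+205)
g=g[210:232,347:368];print('\n'.join(' '.join('%3d'%v for v in r) for r in g))
g=s["image"].max(2)[262:312,214:244];print('\n'.join(' '.join('%3d'%v for v in r) for r in g))
```

```text
tip (array([612.5,  82.5, 129.6]), np.float64(0.29934550848380087)) [612.3  82.5 130. ] [612.6  81.5 130. ]
(190, 200) [574.4 254.5 130. ]
(195, 200.6) [573.1 242.5 130. ]
(200, 201.5) [571.1 230.5 130. ]
(206, 202.2) [569.6 216.2 130. ]
(214, 200) [575.1 197.3 130. ]
(222, 193.5) [591.  178.6 130. ]
(228, 188.5) [603.3 164.5 130. ]
(233, 185) [611.9 152.7 130. ]
(240, 183.8) [615. 136. 130.]
(250, 184.4) [613.9 112.  130. ]
(260, 185.0) [612.7  88.1 130. ]
side
(233, 159) [573.7 241.9 130. ]
(232, 162) [570.1 218.1 130. ]
(235, 165) [576.5 193.5 130. ]
(243, 168) [594.8 167.9 130. ]
(250, 170.5) [610.1 147.4 130. ]
(253, 174) [615.  122.6 130. ]
(253.8, 178) [614.3  96.8 130. ]
hole (array([ 536.6, -167.5,   21. ]), np.float64(1.9755206904869858))
ring side z22 [ 535.6 -168.9   22. ] tabtop s [ 536.5 -165.5   76. ] tabtop t [ 534.5 -169.9   76. ]
352 362 216 227
170 172 171 169 168 168 168 169 169 169 171 170 169 168 169 169 168 167 169 172 171
171 172 172 171 169 169 170 170 169 170 171 171 172 171 170 169 170 170 172 171 170
170 172 171 171 169 169 169 169 169 170 168 170 170 168 
[... 6923 characters left out ...]
  62  47  52  55  60  63  61  87 106 106 112 100  79  79  82  81  96 112 112 133 152 155 154 157 159
150 149 148 147 139 117 110 109 112 101  99 117 129 147 149 146 132 111 112 113 112 128 144 153 157 155 154 157 157 159
148 149 148 147 150 149 147 145 146 136 130 147 147 146 148 147 146 146 142 145 147 148 150 154 156 155 154 157 159 154
148 148 145 148 147 147 150 148 144 145 147 148 146 149 149 146 146 147 146 146 154 158 156 156 154 157 153 156 155 156
148 150 146 149 147 148 147 149 147 146 146 147 146 146 145 146 148 145 150 153 156 155 156 154 154 154 156 153 155 155
151 149 150 148 148 147 145 148 148 148 146 147 147 148 145 148 150 154 157 158 156 157 157 156 155 153 155 153 153 154
```

```bash
cat > rod.py <<'E'
from h import *
def path(p,n=None):
    # tip x,y; outward angle from -y toward +x for outer,mid,inner; lengths L1,L2, inner L3=fixed long
    tx,ty,a1,a2,a3,L1,L2,L3=p
    d=lambda a:np.array([-np.sin(a),np.cos(a)])  # inward dir
    T=np.array([tx,ty]);C1=T+d(a1)*L1;C2=C1+d(a2)*L2;E=C2+d(a3)*L3
    pts=[T];Rr=35.
    for C,u,v in((C1,a1,a2),(C2,a2,a3)):
        th=abs(v-u);k=Rr*np.tan(th/2);A=C-d(u)*k;sg=np.sign(v-u)
        c=A+Rr*np.array([-np.cos(u),-np.sin(u)])*sg
        for q in np.linspace(u,v,30): pts.append(c+Rr*np.array([np.cos(q),np.sin(q)])*sg)
    pts.append(E);pts=np.array(pts)
    s=np.r_[0,np.cumsum(np.linalg.norm(np.diff(pts,axis=0),axis=1))]
    ss=np.arange(0,s[-1],1.0)
    return np.c_[np.interp(ss,s,pts[:,0]),np.interp(ss,s,pts[:,1])]
E
python3 - <<'E'
from rod import *
import pickle
np.set_printoptions(precision=2,suppress=True)
s,t=pickle.load(open("c0.pkl","rb"))
im=t["image"].astype(float)
P=[]
for x in range(191,262):
    col=im[:,x].min(1)   # white
    y0=np.interp(x,[190,206,214,233,237,262],[200,202,200,185,184,185.2])
    ys=np.arange(int(y0)-5,int(y0)+6);w=np.clip(col[ys]-185,0,None)
    if w.sum()>0:P.append((x,(w*ys).sum()/w.sum()))
P=np.array(P);W=np.array([atz(t,p,130)[:2] for p in P])
print(P[::6])
from scipy.spatial import cKDTree
def res(p):
    pa=path(p);pa=pa
    d,i=cKDTree(pa).query(W)
    # signed perpendicular dist
    tg=np.gradient(pa,axis=0);tg/=np.linalg.norm(tg,axis=1)[:,None];e=W-pa[i]
    return e[:,0]*tg[i,1]-e[:,1]*tg[i,0]
p0=[612.4,82.3,.045,np.radians(40.7),-.12,70,78,120]
f=lambda q:res(np.r_[p0[:2][0]+q[0],82.3,q[1:6],120])
r=least_squares(f,[0,*p0[2:7]],loss="soft_l1")
p=np.r_[p0[0]+r.x[0],82.3,r.x[1:6],120];print(p,np.degrees(p[2:5]),np.abs(r.fun).mean(),np.abs(r.fun).max())
np.save("rod.npy",p);pa=path(p);print(len(pa),pa[::20])
# side check: compare white centroid
uv=proj(s,np.c_[pa,np.full(len(pa),130)]);print(uv[::12])
# keeper silhouettes
def hulls(x,y,yaw,z=0):
    a=np.linspace(0,2*np.pi,24);o=[]
    ring=[[16*np.cos(q),h,22+16*np.sin(q)] for q in a for h in(-7,7)]
    box=lambda X,Y,z0,z1:[[i,j,k] for i in(-X,X) for j in(-Y,Y) for k in(z0,z1)]
    Rm=R.from_euler("z",yaw).as_matrix()
    return [np.array(b)@Rm.T+[x,y,z] for b in(ring,box(15,7,0,9),box(5,7,34,76))]
def fit(c,seg,x0):
    S=4
    def cost(q):
        m=np.zeros((384*S,512*S),np.uint8)
        for b in hulls(*q):
            h=cv2.convexHull(((proj(c,b)+.5)*S).astype(np.int32));cv2.fillConvexPoly(m,h,255)
        m=cv2.resize(m,(512,384),interpolation=cv2.INTER_AREA)/255.
        x,y,X,Y=seg[1];return np.abs(m[y:Y,x:X]-seg[0]).sum()
    from scipy.optimize import minimize
    best=None
    for yw in np.radians([-40,-25,-10,0,10,25,40]):
        r=minimize(cost,[x0[0],x0[1],yw],method="Nelder-Mead",options=dict(initial_simplex=[[x0[0],x0[1],yw],[x0[0]+4,x0[1],yw],[x0[0],x0[1]+4,yw],[x0[0],x0[1],yw+.2]]))
        print(np.degrees(r.x[2]),r.fun,end=" | ")
        if best is None or r.fun<best.fun:best=r
    print();return best
bt=(349,212,368,230);g=t["image"].max(2).astype(float);mt=np.clip((140-g)/110,0,1)[212:230,349:368]
print("top",(b:=fit(t,(mt,bt),(535,-168))).x,b.fun)
bs=(214,264,238,308);g=s["image"].astype(float)
mx=g.max(2);m=np.clip((125-mx)/95,0,1);red=(g[...,0]-g[...,1])>25;m[red]=0
m[274:288,228:240]=0;m=m[264:308,214:238]
print("side",(b:=fit(s,(m,bs),(535,-168))).x,b.fun)
for n,z,a in(("red1",22,(497,322)),("red2",22,(461,300))):print(n,atz(t,(a[0]/1.5,a[1]/1.5),z))
for n,a in(("va",(404,239)),("vb",(385,262)),("vc",(445,340))):print(n,atz(t,(a[0]/1.5,a[1]/1.5),46))
E
```

```text
[[191.   199.43]
 [197.   200.49]
 [203.   201.6 ]
 [209.   202.16]
 [215.   200.23]
 [221.   195.34]
 [227.   190.37]
 [233.   185.49]
 [239.   183.44]
 [245.   183.79]
 [251.   184.1 ]
 [257.   184.33]]
[613.21  82.3   -0.06   0.71  -0.17  63.3   75.73 120.  ] [-3.18 40.77 -9.84] 0.2175985121100988 0.5877684874787202
256 [[613.21  82.3 ]
 [614.32 102.27]
 [615.43 122.24]
 [614.87 142.13]
 [604.91 159.21]
 [591.85 174.36]
 [578.79 189.51]
 [570.11 207.23]
 [571.48 227.05]
 [574.9  246.75]
 [578.32 266.46]
 [581.74 286.17]
 [585.15 305.87]]
[[253.93 180.36]
 [253.71 178.41]
 [253.49 176.5 ]
 [253.27 174.65]
 [253.06 172.84]
 [252.17 171.13]
 [249.71 169.7 ]
 [246.25 168.6 ]
 [242.78 167.54]
 [239.36 166.5 ]
 [236.   165.48]
 [233.24 164.31]
 [231.96 162.88]
 [232.2  161.35]
 [232.78 159.86]
 [233.35 158.39]
 [233.9  156.96]
 [234.45 155.55]
 [234.98 154.18]
 [235.5  152.84]
 [236.01 151.53]
 [236.51 150.24]]
8.344033748163922 21.116755793226382 | -1.358986155046436 19.737433155080215 | 3.173009757967891 20.461853832442067 | 6.205983589701075 20.69964349376114 | -1.4461333438050643 20.11782531194296 | 1.2483771403913286 20.610160427807486 | 1.5161700186737421 20.140998217468805 | 
top [ 536.55 -168.13   -0.02] 19.737433155080215
1.8243962816359385 76.4266253869969 | 0.6583142360045527 77.50753353973168 | 1.726510918331048 78.20784313725491 | 1.796531009502458 78.422084623323 | 1.906538202833436 76.82063983488132 | 0.9643575817165518 76.9593395252838 | 0.9018865570233381 77.44396284829722 | 
side [ 535.89 -169.03    0.03] 76.4266253869969
red1 [ 553.73 -104.09   22.  ]
red2 [592.18 -40.48  22.  ]
va [695.79  62.28  46.  ]
vb [654.21  95.21  46.  ]
vc [519.51  -9.06  46.  ]
```

servo_tool([
  [0.5, -3.58, 2.19, 0, 0, 0, 0],
  [0.5, -3.58, 2.19, 0, 0, 0, 0],
  [0.5, -3.58, 2.19, 0, 0, 0, 0],
  [0.5, -3.58, 2.19, 0, 0, 0, 0],
  [0.5, -3.58, 2.19, 0, 0, 0, 0],
  [0.5, -3.58, 2.19, 0, 0, 0, 0],
  [0.5, -3.58, 2.19, 0, 0, 0, 0],
  [0.5, -3.58, 2.19, 0, 0, 0, 0],
  [0.5, -3.58, 2.19, 0, 0, 0, 0],
  [0.5, -3.58, 2.19, 0, 0, 0, 0],
  [0.5, -3.58, 2.19, 0, 0, 0, 0],
  [0.5, -3.58, 2.19, 0, 0, 0, 0],
])

```text
clock: 1.3
position: [536.5, -166.9, 242.0]
ee_rot: [-0.197, 0.98, 0.0, -0.0]
contact_force: [0.6, -0.1, 0.3]
gripper_width: 42.5
```

servo_tool([
  [0.5, 0, 0, 0, 0, 0, 8],
  [0.5, 0, 0, 0, 0, 0, 8],
  [0.5, 0, 0, 0, 0, 0, 8],
  [0.5, 0, 0, 0, 0, 0, 8],
  [0.5, 0, 0, 0, 0, 0, 8],
  [0.5, 0, 0, 0, 0, 0, 8],
  [0.5, 0, 0, 0, 0, 0, 8],
  [0.5, 0, 0, 0, 0, 0, 8],
  [0.5, 0, 0, 0, 0, 0, 8],
  [0.5, 0, 0, 0, 0, 0, 8],
  [0.5, 0, 0, 0, 0, 0, 8],
  [0.5, 0, 0, 0, 0, 0, 8],
])

```text
clock: 2.5
position: [535.7, -168.5, 241.8]
ee_rot: [0.599, 0.8, -0.0, -0.001]
contact_force: [0.7, -0.1, -0.3]
gripper_width: 42.5
```

servo_tool([
  [0.5, 0, 0, 1, 0, 0, 8.3],
  [0.5, 0, 0, 2, 0, 0, 8.3],
  [0.5, 0, 0, 2, 0, 0, 0],
  [0.5, 0, 0, 1, 0, 0, 0],
  [0.5, 0, 0, 0, 0, 0, 0],
])

```text
clock: 3.0
position: [534.8, -173.6, 180.4]
ee_rot: [0.704, 0.71, 0.002, -0.005]
contact_force: [-0.1, 0.0, 0.5]
gripper_width: 42.6
```

Run:
```python
from h import *
st=read_state();print(st["clock"],st["position"],R.from_quat(st["ee_rot"]).as_matrix().round(4),st["gripper_width"],st["joints"].round(2),st["contact_force"])
s=cam("side");t=cam("top")
a=cv2.resize(s["image"][190:320,180:280],None,fx=4,fy=4,interpolation=2);b=cv2.resize(t["image"][170:270,310:400],None,fx=4,fy=4,interpolation=2)
H=np.zeros((520,780,3),np.uint8);H[:520,:400]=a;H[:400,410:770]=b;cv2.imwrite("pics/c3.png",H[:,:,::-1])
for c in(s,t):print(proj(c,st["position"]))
```

```text
3.0 [ 534.76824653 -173.58663022  180.42652948] [[-0.0093  0.9999 -0.0038]
 [ 0.9999  0.0093  0.0091]
 [ 0.0091 -0.0037 -1.    ]] 42.57586266065618 [-0.03  0.33 -0.23 -0.01 -1.01 -3.1 ] [-0.08311017  0.02470218  0.49115069]
[[218.8162285  213.93278772]]
[[375.32541624 216.65815322]]
```

View pics/c3.png

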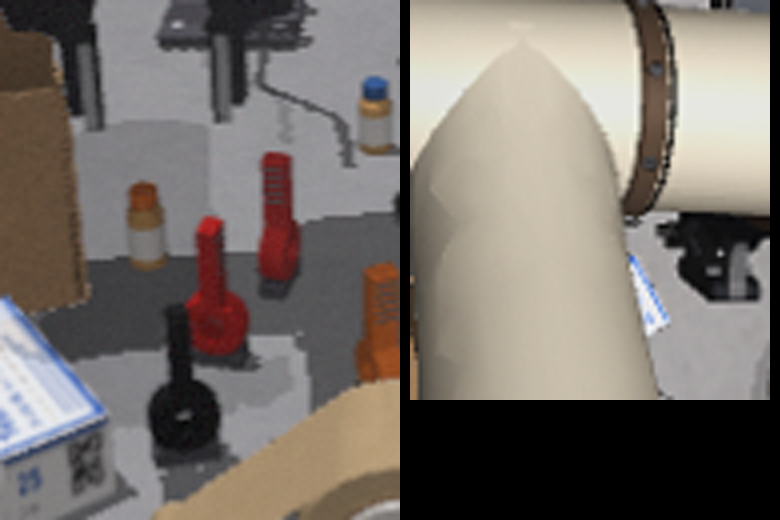

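Finding: j6 is at its range limit (yaw = π+j1+j6), so I'll turn back half a turn. That gives the same grasp.

servo_tool([
  [0.5, 0, 0, 0, 0, 0, -8.2],
  [0.5, 0, 0, 0, 0, 0, -8.2],
  [0.5, 0, 0, 0, 0, 0, -8.2],
  [0.5, 0, 0, 0, 0, 0, -8.2],
  [0.5, 0, 0, 0, 0, 0, -8.2],
  [0.5, 0, 0, 0, 0, 0, -8.2],
  [0.5, 0, 0, 0, 0, 0, -8.2],
  [0.5, 0, 0, 0, 0, 0, -8.2],
  [0.5, 0, 0, 0, 0, 0, -8.2],
  [0.5, 0, 0, 0, 0, 0, -8.2],
  [0.5, 0, 0, 0, 0, 0, -8.2],
])

```text
clock: 4.2
position: [536.6, -173.7, 183.7]
ee_rot: [-0.01, 1.0, 0.004, 0.002]
contact_force: [0.7, -0.1, 0.1]
gripper_width: 42.7
```

servo_tool([
  [0.5, 0, 0, 0, 0, 0, -8.2],
  [0.5, 0, 0, 0, 0, 0, -8.2],
  [0.5, 0, 0, 0, 0, 0, -8.2],
  [0.5, 0, 0, 0, 0, 0, -8.2],
  [0.5, 0, 0, 0, 0, 0, -8.2],
  [0.5, 0, 0, 0, 0, 0, -8.2],
  [0.5, 0, 0, 0, 0, 0, -8.2],
  [0.5, 0, 0, 0, 0, 0, -8.2],
  [0.5, 0, 0, 0, 0, 0, -8.2],
  [0.5, 0, 0, 0, 0, 0, -8.2],
  [0.5, 0, 0, 0, 0, 0, -8.2],
  [0.5, 0, 0, 0, 0, 0, 0],
])

```text
clock: 5.4
position: [536.6, -173.7, 183.6]
ee_rot: [0.713, -0.701, -0.002, -0.004]
contact_force: [0.2, -0.8, 0.2]
gripper_width: 42.7
```

```bash
cat > st.py <<'E'
from h import *
np.set_printoptions(precision=3,suppress=True)
def show():
    st=read_state();M=R.from_quat(st["ee_rot"]).as_matrix()
    print(st["clock"],st["position"],"grip",st["gripper_width"],"F",st["contact_force"],"T",st["wrist_torque"]);print(M,st["joints"]);return st,M
if __name__=="__main__":show()
E
python3 st.py
```

```text
5.4 [ 536.563 -173.732  183.563] grip 42.70419690869347 F [ 0.227 -0.803  0.179] T [-0.042  0.006  0.02 ]
[[ 0.017 -1.     0.003]
 [-1.    -0.017  0.008]
 [-0.008 -0.003 -1.   ]] [-0.03   0.331 -0.226 -0.01  -1.011  0.052]
```

servo_tool([
  [0.5, -0.26, 0.02, 2, -0.18, 0.46, 1],
  [0.5, -0.26, 0.02, 2.5, 0, 0, 0],
  [0.5, 0, 0, 2.5, 0, 0, 0],
  [0.5, 0, 0, 2.5, 0, 0, 0],
  [0.5, 0, 0, 1.5, 0, 0, 0],
  [0.5, 0, 0, 1, 0, 0, 0],
  [0.5, 0, 0, 0.5, 0, 0, 0],
  [0.5, 0, 0, 0, 0, 0, 0],
])

```text
clock: 6.2
position: [535.4, -168.3, 57.3]
ee_rot: [-0.707, 0.708, 0.001, -0.001]
contact_force: [-0.3, -0.2, -0.2]
gripper_width: 42.6
```

Run:
```python
from st import *
st,M=show()
s=cam("side");a=cv2.resize(s["image"][235:315,195:265],None,fx=7,fy=7,interpolation=2);cv2.imwrite("pics/c4.png",a[:,:,::-1])
```

```text
6.2 [ 535.361 -168.29    57.305] grip 42.62836008261233 F [-0.286 -0.176 -0.223] T [-0.034  0.042 -0.04 ]
[[-0.002 -1.    -0.003]
 [-1.     0.002  0.001]
 [-0.001  0.003 -1.   ]] [-0.016  0.481 -0.371 -0.001 -0.722  0.015]
```

View pics/c4.png

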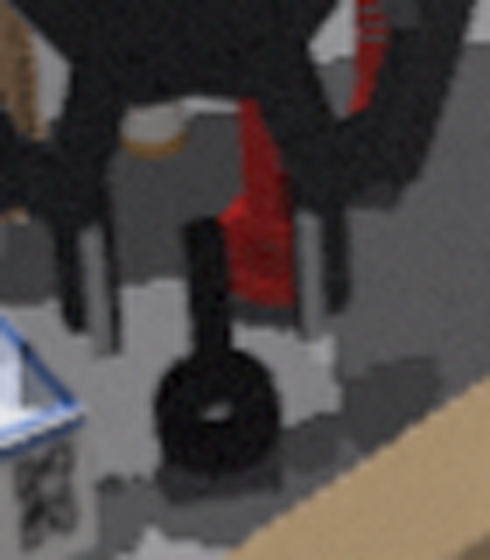

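Run:
```python
from st import *
s=cam("side")
for z in(36,40,46,52):print(z,[((proj(s,[535.4+dx,-168.3+dy,z])[0]-[195,235])*7).round(0) for dx in(-21.3,21.3) for dy in(-11,11)])
print(((proj(s,[[536.2,-175.5,76],[536.2,-161.5,76],[536.2,-175.5,34]])-[195,235])*7).round(0))
```

```text
36 [array([122., 402.]), array([122., 346.]), array([298., 387.]), array([293., 331.])]
40 [array([121., 389.]), array([121., 333.]), array([297., 374.]), array([292., 318.])]
46 [array([119., 368.]), array([119., 313.]), array([296., 354.]), array([291., 299.])]
52 [array([117., 348.]), array([117., 293.]), array([295., 333.]), array([290., 279.])]
[[203. 248.]
 [201. 215.]
 [214. 391.]]
```

servo_tool([
  [0.5, 0, -0.04, 0.3, 0, 0, 0],
  [0.3, 0, 0, 0, 0, 0, 0],
  [0.2, 0, 0, 0, 0, 0, 0],
  [0.05, 0, 0, 0, 0, 0, 0],
  [0, 0, 0, 0, 0, 0, 0],
  [0, 0, 0, 0, 0, 0, 0],
  [0, 0, 0, 0, 0, 0, 0],
  [0, 0, 0, 0, 0, 0, 0],
])

```text
clock: 7.1
position: [535.7, -168.3, 54.6]
ee_rot: [-0.707, 0.707, 0.001, -0.001]
contact_force: [-0.3, -0.6, 3.1]
gripper_width: 9.0
```

```bash
python3 st.py
```

```text
7.1 [ 535.739 -168.324   54.635] grip 8.963967870344247 F [-0.304 -0.631  3.108] T [ 0.094  0.209 -0.024]
[[-0.001 -1.    -0.002]
 [-1.     0.001  0.   ]
 [-0.     0.002 -1.   ]] [-0.016  0.485 -0.373 -0.001 -0.715  0.016]
```

servo_tool([
  [0, 0, 0, -0.5, 0, 0, 0],
  [0, 0, 0, -1.5, 0, 0, 0],
  [0, 0, 0, -2.5, 0, 0, 0],
  [0, 0, 0, -2.5, 0, 0, 0],
  [0, 0, 0, -2, 0, 0, 0],
  [0, 0, 0, -1.3, 0, 0, 0],
  [0, 0, 0, -0.5, 0, 0, 0],
])

```text
clock: 7.8
position: [536.2, -168.3, 163.4]
ee_rot: [-0.707, 0.707, 0.001, -0.0]
contact_force: [-0.5, 0.0, -1.4]
gripper_width: 8.9
```

servo_tool([
  [0, -1, -0.34, 0, 0, 0, 0],
  [0, -2, -0.69, 0, 0, 0, 0],
  [0, -3, -1.03, 0, 0, 0, 0],
  [0, -3, -1.03, 0, 0, 0, 0],
  [0, -3, -1.03, 0, 0, 0, 0],
  [0, -3, -1.03, 0, 0, 0, 0],
  [0, -3, -1.03, 0, 0, 0, 0],
  [0, -2, -0.69, 0, 0, 0, 0],
  [0, -1.3, -0.45, 0, 0, 0, 0],
  [0, -0.5, -0.17, 0, 0, 0, 0],
  [0, 0, 0, 0, 0, 0, 3.2],
  [0, 0, 0, 0, 0, 0, 0],
])

```text
clock: 9.0
position: [610.5, 49.0, 161.9]
ee_rot: [-0.687, 0.727, 0.001, -0.001]
contact_force: [-0.2, 0.8, -0.9]
gripper_width: 9.5
```

Run:
```python
from st import *
import pickle
st,M=show()
s=cam("side");t=cam("top");pickle.dump((s,t,st),open("c1.pkl","wb"))
def cr(c,x0,y0,w,h,k,step=10):
    im=cv2.resize(c["image"][y0:y0+h,x0:x0+w],None,fx=k,fy=k,interpolation=cv2.INTER_CUBIC)
    for i in range(0,w,step):cv2.line(im,(i*k,0),(i*k,6),(255,255,0),1);cv2.putText(im,str(x0+i),(i*k,16),0,.33,(255,0,255),1)
    for i in range(0,h,step):cv2.line(im,(0,i*k),(6,i*k),(255,255,0),1);cv2.putText(im,str(y0+i),(8,i*k+4),0,.33,(255,0,255),1)
    return im
H=np.zeros((490,800,3),np.uint8);H[:,:420]=cr(s,223,140,60,70,7);H[:420,430:]=cr(t,220,160,74,84,5)[:,:370]
cv2.imwrite("pics/c5.png",H[:,:,::-1])
print(proj(s,st["position"]-[0,0,32.6]),proj(t,st["position"]-[0,0,32.6]))
```

```text
9.0 [610.507  48.986 161.873] grip 9.479224346612948 F [-0.201  0.831 -0.884] T [-0.046  0.018 -0.028]
[[-0.057 -0.998 -0.004]
 [-0.998  0.057  0.   ]
 [-0.     0.004 -1.   ]] [ 0.343  0.431 -0.132 -0.002 -1.011 -0.4  ]
[[254.214 186.401]] [[276.258 186.176]]
```

View pics/c5.png

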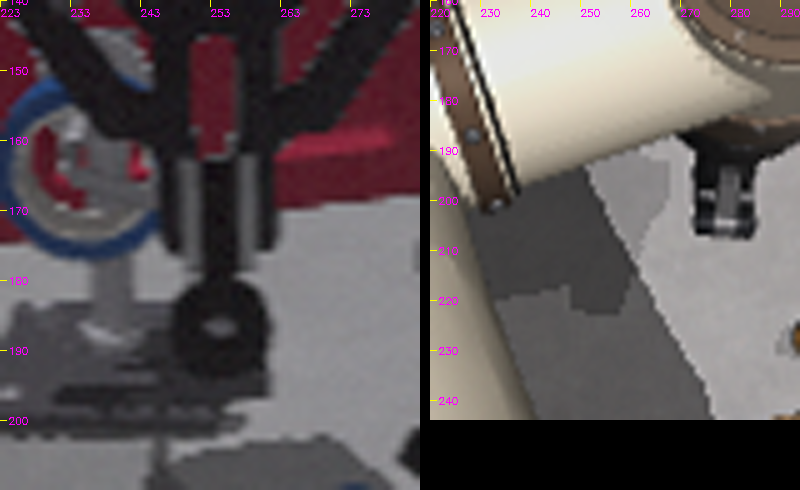

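Keeper hole is at about (254.2,186.4) in side, which matches the prediction. Next I'll align it with the outer leg and thread on gently.

servo_tool([
  [0, -0.5, -0.1, -0.07, 0, 0, 0],
  [0, -0.6, 0, 0, 0, 0, 0],
  [0, -0.6, 0, 0, 0, 0, 0],
  [0, -0.3, 0, 0, 0, 0, 0],
  [0, -0.3, 0, 0, 0, 0, 0],
  [0, -0.3, 0, 0, 0, 0, 0],
  [0, -0.3, 0, 0, 0, 0, 0],
  [0, 0, 0, 0, 0, 0, 0],
])

```text
clock: 9.9
position: [613.6, 78.8, 162.9]
ee_rot: [-0.687, 0.727, 0.001, -0.001]
contact_force: [-0.3, 0.2, -0.5]
gripper_width: 9.2
```

```bash
python3 st.py
```

```text
9.9 [613.575  78.849 162.881] grip 9.235533707725024 F [-0.269  0.218 -0.526] T [-0.014  0.032 -0.032]
[[-0.056 -0.998 -0.003]
 [-0.998  0.056  0.001]
 [-0.     0.003 -1.   ]] [ 0.388  0.439 -0.116 -0.002 -1.018 -0.444]
```

servo_tool([
  [0, -0.3, 0.03, 0.02, 0, 0, 0],
  [0, -0.3, 0, 0, 0, 0, 0],
  [0, -0.3, 0, 0, 0, 0, 0],
  [0, -0.3, 0, 0, 0, 0, 0],
  [0, -0.3, 0, 0, 0, 0, 0],
  [0, 0, 0, 0, 0, 0, 0],
])

```text
clock: 10.5
position: [614.2, 93.9, 162.7]
ee_rot: [-0.687, 0.727, 0.001, -0.001]
contact_force: [-0.4, 0.6, -0.6]
gripper_width: 9.0
```

Run:
```python
from st import *
st,M=show()
s=cam("side")
a=cv2.resize(s["image"][155:195,232:277],None,fx=12,fy=12,interpolation=cv2.INTER_CUBIC);cv2.imwrite("pics/c6.png",a[:,:,::-1])
print((proj(s,[st["position"]-[0,0,32.6],[613.2,82.3,130]])-[232,155])*12+5.5)
```

```text
10.5 [614.154  93.916 162.717] grip 9.01353071139956 F [-0.353  0.58  -0.615] T [-0.001 -0.028  0.017]
[[-0.056 -0.998 -0.003]
 [-0.998  0.056  0.001]
 [-0.001  0.003 -1.   ]] [ 0.411  0.443 -0.109 -0.002 -1.021 -0.466]
[[267.619 286.397]
 [268.651 309.796]]
```

View pics/c6.png

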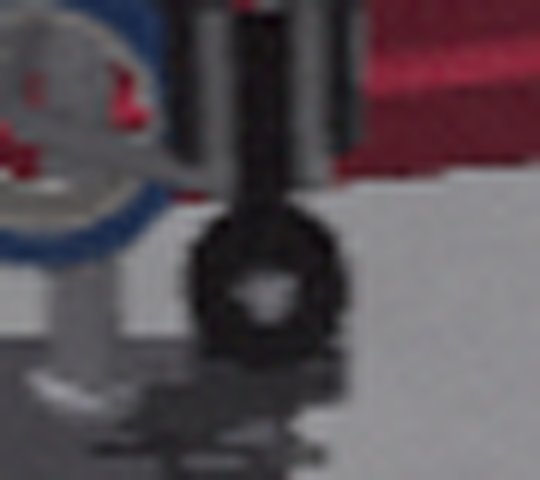

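```bash
cat > plan.py <<'E'
from st import *
from rod import path
import sys
def run(n,step=3.0,end=None,dx=0,dy=0):
    st,M=show();p=np.load("rod.npy");pa=path(p)+[dx,dy]
    k=np.ones(15)/15;cs=np.c_[np.convolve(pa[:,0],k,"valid"),np.convolve(pa[:,1],k,"valid")]  # centre at s=7..
    ch=pa[14:]-pa[:-14];yaw=np.unwrap(np.arctan2(-ch[:,0],ch[:,1]))
    P=st["position"];i0=np.argmin(np.linalg.norm(cs-P[:2],axis=1));print("s",i0+7,"off",P[:2]-cs[i0],"remaining yaw",np.degrees(yaw[i0]))
    Rc=R.from_quat(st["ee_rot"]);pos=P.copy();out=[]
    for j in range(1,n+1):
        f=i0+step*j;ii=np.arange(len(cs))
        tgt=np.array([np.interp(f,ii,cs[:,0]),np.interp(f,ii,cs[:,1]),162.6])
        y=np.interp(f,ii,yaw)
        Rt=R.from_matrix(np.array([[np.sin(y),-np.cos(y),0],[-np.cos(y),-np.sin(y),0],[0,0,-1]]))
        d=Rc.inv().apply(tgt-pos)/10;w=(Rc.inv()*Rt).as_rotvec(degrees=True)
        row=[0,*np.round(d,2),*np.round(w,1)];out.append([float(v)+0. for v in row])
        pos=pos+Rc.apply(np.array(row[1:4])*10);Rc=Rc*R.from_rotvec(row[4:],degrees=True)
    print(out,"->",pos,np.degrees(y))
if __name__=="__main__":run(int(sys.argv[1]),float(sys.argv[2]))
E
python3 plan.py 12 3
```

```text
10.55 [614.096  93.694 162.685] grip 9.00495732727563 F [-0.144  0.216 -1.349] T [-0.045 -0.029  0.033]
[[-0.056 -0.998 -0.003]
 [-0.998  0.056  0.001]
 [-0.     0.003 -1.   ]] [ 0.411  0.443 -0.109 -0.002 -1.021 -0.466]
s 11 off [0.275 0.411] remaining yaw -3.1847362827667607
[[0.0, -0.26, 0.03, 0.01, 0.2, 0.0, 0.0], [0.0, -0.3, 0.0, 0.0, 0.0, 0.0, 0.0], [0.0, -0.3, 0.0, 0.0, 0.0, 0.0, 0.0], [0.0, -0.3, 0.0, 0.0, 0.0, 0.0, 0.0], [0.0, -0.3, 0.0, 0.0, 0.0, 0.0, 0.0], [0.0, -0.3, 0.0, 0.0, 0.0, 0.0, 0.0], [0.0, -0.3, 0.0, 0.0, 0.0, 0.0, 0.0], [0.0, -0.3, 0.0, 0.0, 0.0, 0.0, 0.0], [0.0, -0.3, 0.0, 0.0, 0.0, 0.0, 0.0], [0.0, -0.3, 0.0, 0.0, 0.0, 0.0, 0.0], [0.0, -0.3, 0.0, 0.0, 0.0, 0.0, -0.2], [0.0, -0.3, 0.0, 0.0, 0.0, 0.0, -1.2]] -> [615.791 129.255 162.603] -1.8181110399065417
```

servo_tool([
  [0, -0.26, 0.03, 0.01, 0.2, 0, 0],
  [0, -0.3, 0, 0, 0, 0, 0],
  [0, -0.3, 0, 0, 0, 0, 0],
  [0, -0.3, 0, 0, 0, 0, 0],
  [0, -0.3, 0, 0, 0, 0, 0],
  [0, -0.3, 0, 0, 0, 0, 0],
  [0, -0.3, 0, 0, 0, 0, 0],
  [0, -0.3, 0, 0, 0, 0, 0],
  [0, -0.3, 0, 0, 0, 0, 0],
  [0, 0, 0, 0, 0, 0, 0],
])

```text
clock: 11.55
position: [615.3, 120.5, 162.6]
ee_rot: [-0.687, 0.727, -0.0, 0.0]
contact_force: [-0.7, -0.2, -0.6]
gripper_width: 9.1
```

```bash
python3 plan.py 6 3
```

```text
11.55 [615.34  120.481 162.608] grip 9.140242825425617 F [-0.67  -0.209 -0.61 ] T [-0.026 -0.034  0.007]
[[-0.056 -0.998  0.001]
 [-0.998  0.056  0.001]
 [-0.001 -0.001 -1.   ]] [ 0.451  0.451 -0.097 -0.    -1.022 -0.507]
s 38 off [0.02  0.239] remaining yaw -3.1847362827667576
[[0.0, -0.28, 0.0, 0.0, 0.0, 0.0, 0.0], [0.0, -0.3, 0.0, 0.0, 0.0, 0.0, -0.2], [0.0, -0.3, 0.0, 0.0, 0.0, 0.0, -1.2], [0.0, -0.3, 0.01, 0.0, 0.0, 0.0, -2.2], [0.0, -0.29, 0.01, 0.0, 0.0, 0.0, -3.3], [0.0, -0.3, 0.01, 0.0, -0.1, 0.0, -4.3]] -> [615.409 138.156 162.617] 7.987996927960569
```

servo_tool([
  [0, -0.28, 0, 0, 0, 0, 0],
  [0, -0.3, 0, 0, 0, 0, -0.2],
  [0, -0.3, 0, 0, 0, 0, -1.2],
  [0, -0.3, 0.01, 0, 0, 0, -2.2],
  [0, -0.29, 0.01, 0, 0, 0, -3.3],
  [0, -0.3, 0.01, 0, -0.1, 0, -4.3],
  [0, 0, 0, 0, 0, 0, 0],
])

```text
clock: 12.25
position: [615.4, 138.2, 162.6]
ee_rot: [0.755, -0.656, -0.0, 0.0]
contact_force: [-0.3, 0.2, -0.8]
gripper_width: 9.1
```

```bash
python3 plan.py 7 2.5
```

```text
12.25 [615.426 138.181 162.626] grip 9.053148290172386 F [-0.303  0.183 -0.751] T [-0.027  0.02   0.011]
[[ 0.139 -0.99  -0.001]
 [-0.99  -0.139  0.   ]
 [-0.001  0.001 -1.   ]] [ 0.477  0.457 -0.086 -0.001 -1.028 -0.336]
s 56 off [0.035 0.011] remaining yaw 7.987996927960569
[[0.0, -0.25, 0.01, 0.0, 0.0, 0.0, -4.1], [0.0, -0.25, 0.01, 0.0, 0.0, 0.0, -4.1], [0.0, -0.24, 0.01, 0.0, 0.0, 0.0, -4.0], [0.0, -0.25, 0.01, 0.0, 0.0, 0.0, -4.1], [0.0, -0.25, 0.01, 0.0, 0.0, 0.0, -4.1], [0.0, -0.25, 0.01, 0.0, 0.0, 0.0, -3.9], [0.0, -0.25, 0.0, 0.0, 0.0, 0.0, -3.1]] -> [608.899 154.156 162.638] 35.4414638551547
```

servo_tool([
  [0, -0.25, 0.01, 0, 0, 0, -4.1],
  [0, -0.25, 0.01, 0, 0, 0, -4.1],
  [0, -0.24, 0.01, 0, 0, 0, -4.0],
  [0, -0.25, 0.01, 0, 0, 0, -4.1],
  [0, 0, 0, 0, 0, 0, 0],
])

```text
clock: 12.75
position: [612.5, 147.4, 162.6]
ee_rot: [0.84, -0.543, -0.0, 0.0]
contact_force: [0.2, 0.5, -0.3]
gripper_width: 9.0
```

```bash
python3 plan.py 9 2.5
```

```text
12.75 [612.528 147.383 162.641] grip 9.007522062263972 F [ 0.219  0.468 -0.342] T [ 0.072 -0.032 -0.048]
[[ 0.41  -0.912 -0.001]
 [-0.912 -0.41   0.   ]
 [-0.001  0.001 -1.   ]] [ 0.492  0.456 -0.088 -0.001 -1.028 -0.069]
s 66 off [-0.109 -0.286] remaining yaw 24.351582926468858
[[0.0, -0.27, -0.01, 0.0, 0.0, 0.0, -4.2], [0.0, -0.25, 0.01, 0.0, 0.0, 0.0, -3.9], [0.0, -0.25, 0.0, 0.0, 0.0, 0.0, -3.1], [0.0, -0.24, 0.01, 0.0, 0.0, 0.0, -2.5], [0.0, -0.25, 0.0, 0.01, 0.0, 0.0, -1.6], [0.0, -0.25, 0.0, 0.0, 0.0, 0.0, -1.0], [0.0, -0.25, 0.0, 0.0, 0.0, 0.0, -0.3], [0.0, -0.25, 0.0, 0.0, 0.0, 0.1, 0.0], [0.0, -0.25, 0.0, 0.0, 0.0, 0.0, 0.0]] -> [599.409 165.636 162.555] 40.765795356117984
```

servo_tool([
  [0, -0.27, -0.01, 0, 0, 0, -4.2],
  [0, -0.25, 0.01, 0, 0, 0, -3.9],
  [0, -0.25, 0, 0, 0, 0, -3.1],
  [0, -0.24, 0.01, 0, 0, 0, -2.5],
  [0, -0.25, 0, 0.01, 0, 0, -1.6],
  [0, 0, 0, 0, 0, 0, 0],
])

```text
clock: 13.35
position: [605.8, 157.9, 162.6]
ee_rot: [0.904, -0.427, -0.001, 0.0]
contact_force: [-0.5, 0.0, -1.0]
gripper_width: 9.1
```

```bash
python3 plan.py 9 3
```

```text
13.35 [605.825 157.937 162.567] grip 9.111113621889514 F [-0.526  0.022 -0.997] T [0.011 0.028 0.035]
[[ 0.636 -0.772 -0.001]
 [-0.772 -0.636  0.   ]
 [-0.001  0.001 -1.   ]] [ 0.513  0.45  -0.098 -0.001 -1.023  0.177]
s 78 off [-0.348  0.274] remaining yaw 39.27810462944783
[[0.0, -0.26, -0.01, 0.0, 0.0, 0.1, -1.0], [0.0, -0.3, 0.0, 0.0, 0.0, 0.0, -0.3], [0.0, -0.3, 0.0, 0.0, 0.0, 0.0, 0.0], [0.0, -0.3, 0.0, 0.0, 0.0, 0.0, 0.0], [0.0, -0.3, 0.0, 0.0, 0.0, 0.0, 0.0], [0.0, -0.3, 0.0, 0.0, 0.0, 0.0, 0.0], [0.0, -0.3, 0.0, 0.0, 0.0, 0.0, 0.0], [0.0, -0.3, 0.0, 0.0, 0.0, 0.0, 0.0], [0.0, -0.3, 0.0, -0.01, 0.0, 0.0, 0.0]] -> [588.582 178.188 162.649] 40.765795356117984
```

servo_tool([
  [0, -0.26, -0.01, 0, 0, 0.1, -1.0],
  [0, -0.3, 0, 0, 0, 0, -0.3],
  [0, -0.3, 0, 0, 0, 0, 0],
  [0, -0.3, 0, 0, 0, 0, 0],
  [0, -0.3, 0, 0, 0, 0, 0],
  [0, -0.3, 0, 0, 0, 0, 0],
  [0, -0.3, 0, 0, 0, 0, 0],
  [0, 0, 0, 0, 0, 0, 0],
])

```text
clock: 14.15
position: [592.4, 173.9, 162.6]
ee_rot: [0.91, -0.416, 0.0, 0.0]
contact_force: [-0.2, 0.5, 0.1]
gripper_width: 9.1
```

```bash
python3 plan.py 10 2.5
```

```text
14.15 [592.362 173.856 162.559] grip 9.088780918209206 F [-0.247  0.452  0.133] T [0.04  0.034 0.025]
[[ 0.654 -0.756  0.   ]
 [-0.756 -0.654 -0.001]
 [ 0.001  0.001 -1.   ]] [ 0.548  0.436 -0.123  0.001 -1.013  0.165]
s 99 off [-0.14   0.255] remaining yaw 40.765795356117984
[[0.0, -0.22, 0.01, 0.0, 0.0, 0.0, 0.1], [0.0, -0.25, 0.0, 0.0, 0.0, 0.0, 0.0], [0.0, -0.25, 0.0, 0.0, 0.0, 0.0, 0.0], [0.0, -0.25, 0.0, 0.0, 0.0, 0.0, 0.0], [0.0, -0.25, 0.0, -0.01, 0.0, 0.0, 0.0], [0.0, -0.25, 0.0, 0.0, 0.0, 0.0, 0.0], [0.0, -0.25, -0.01, 0.0, 0.0, 0.0, 0.4], [0.0, -0.25, 0.0, 0.0, 0.0, 0.0, 1.0], [0.0, -0.25, 0.0, 0.0, 0.0, 0.0, 1.9], [0.0, -0.25, -0.01, 0.0, 0.0, 0.0, 2.5]] -> [576.478 192.76  162.638] 35.00307791196708
```

servo_tool([
  [0, -0.22, 0.01, 0, 0, 0, 0.1],
  [0, -0.25, 0, 0, 0, 0, 0],
  [0, -0.25, 0, 0, 0, 0, 0],
  [0, -0.25, 0, 0, 0, 0, 0],
  [0, -0.25, 0, -0.01, 0, 0, 0],
  [0, -0.25, 0, 0, 0, 0, 0],
  [0, -0.25, -0.01, 0, 0, 0, 0.4],
  [0, -0.25, 0, 0, 0, 0, 1.0],
  [0, -0.25, 0, 0, 0, 0, 1.9],
  [0, 0, 0, 0, 0, 0, 0],
])

```text
clock: 15.15
position: [578.0, 190.7, 162.6]
ee_rot: [0.897, -0.443, 0.0, 0.0]
contact_force: [0.5, 0.4, 0.2]
gripper_width: 9.0
```

```bash
python3 plan.py 10 2.5
```

```text
15.15 [577.997 190.651 162.646] grip 8.991078594105913 F [0.522 0.411 0.248] T [-0.016  0.002 -0.04 ]
[[ 0.608 -0.794  0.   ]
 [-0.794 -0.608 -0.001]
 [ 0.001  0.001 -1.   ]] [ 0.585  0.422 -0.145  0.001 -1.004  0.068]
s 121 off [-0.244  0.307] remaining yaw 37.95288392384824
[[0.0, -0.21, 0.0, 0.0, 0.0, -0.1, 1.9], [0.0, -0.25, -0.01, 0.0, 0.0, 0.0, 3.1], [0.0, -0.25, -0.01, 0.0, 0.0, 0.0, 3.8], [0.0, -0.24, -0.01, 0.0, 0.0, 0.0, 4.1], [0.0, -0.25, -0.01, 0.01, 0.0, 0.0, 4.1], [0.0, -0.25, -0.01, 0.0, 0.0, 0.0, 4.1], [0.0, -0.25, -0.01, 0.0, 0.0, 0.0, 4.1], [0.0, -0.25, 0.0, 0.0, 0.0, 0.0, 4.1], [0.0, -0.24, -0.01, 0.0, 0.0, 0.0, 4.1], [0.0, -0.25, -0.01, 0.0, 0.1, 0.0, 4.0]] -> [569.846 213.182 162.558] 0.04022685942183541
```

servo_tool([
  [0, -0.21, 0, 0, 0, 0, 1.9],
  [0, -0.25, -0.01, 0, 0, 0, 3.1],
  [0, -0.25, -0.01, 0, 0, 0, 3.8],
  [0, -0.24, -0.01, 0, 0, 0, 4.1],
  [0, 0, 0, 0, 0, 0, 0],
])

```text
clock: 15.65
position: [573.2, 198.6, 162.6]
ee_rot: [0.841, -0.54, 0.0, 0.0]
contact_force: [0.1, -0.0, -0.8]
gripper_width: 8.9
```

```bash
python3 plan.py 10 2.5
```

```text
15.65 [573.159 198.622 162.646] grip 8.870317117164157 F [ 0.101 -0.01  -0.844] T [ 0.015 -0.027  0.034]
[[ 0.416 -0.909  0.   ]
 [-0.909 -0.416 -0.001]
 [ 0.001  0.    -1.   ]] [ 0.601  0.419 -0.15   0.001 -1.002 -0.172]
s 131 off [ 0.163 -0.139] remaining yaw 24.533313186861182
[[0.0, -0.27, 0.0, 0.0, 0.0, -0.1, 4.2], [0.0, -0.25, -0.01, 0.0, 0.0, 0.0, 4.0], [0.0, -0.24, -0.01, 0.0, 0.0, 0.0, 4.1], [0.0, -0.25, -0.01, 0.0, 0.0, 0.0, 4.1], [0.0, -0.25, -0.01, 0.01, 0.0, 0.0, 4.1], [0.0, -0.25, -0.01, 0.0, 0.0, 0.0, 4.0], [0.0, -0.24, 0.0, 0.0, 0.0, 0.0, 3.5], [0.0, -0.25, -0.01, 0.0, 0.0, 0.0, 2.7], [0.0, -0.25, 0.0, 0.0, 0.0, 0.0, 1.9], [0.0, -0.25, 0.0, 0.0, 0.0, 0.0, 1.3]] -> [570.767 223.091 162.557] -9.309784490366887
```

servo_tool([
  [0, -0.27, 0, 0, 0, -0.1, 4.2],
  [0, -0.25, -0.01, 0, 0, 0, 4.0],
  [0, -0.24, -0.01, 0, 0, 0, 4.1],
  [0, -0.25, -0.01, 0, 0, 0, 4.1],
  [0, 0, 0, 0, 0, 0, 0],
])

```text
clock: 16.15
position: [570.3, 208.2, 162.6]
ee_rot: [0.756, -0.654, -0.0, -0.0]
contact_force: [-0.3, 0.3, 0.5]
gripper_width: 9.3
```

```bash
python3 plan.py 10 2.5
```

```text
16.15 [570.342 208.171 162.608] grip 9.286216533787233 F [-0.348  0.345  0.463] T [-0.049  0.062 -0.008]
[[ 0.144 -0.99  -0.   ]
 [-0.99  -0.144  0.001]
 [-0.001  0.    -1.   ]] [ 0.616  0.42  -0.148 -0.001 -1.003 -0.471]
s 141 off [ 0.129 -0.081] remaining yaw 8.151719538369989
[[0.0, -0.26, 0.0, 0.0, 0.0, 0.0, 4.2], [0.0, -0.25, -0.01, 0.0, 0.0, 0.0, 4.0], [0.0, -0.24, 0.0, 0.0, 0.0, 0.0, 3.4], [0.0, -0.25, -0.01, 0.0, 0.0, 0.0, 2.7], [0.0, -0.25, 0.0, 0.0, 0.0, 0.0, 2.0], [0.0, -0.25, -0.01, 0.0, 0.0, 0.0, 1.3], [0.0, -0.25, 0.0, 0.0, 0.0, 0.0, 0.5], [0.0, -0.25, 0.0, 0.0, 0.0, 0.0, 0.0], [0.0, -0.25, 0.0, 0.0, 0.0, 0.0, 0.0], [0.0, -0.25, 0.0, 0.0, 0.0, 0.0, 0.0]] -> [572.534 232.938 162.621] -9.844681985934063
```

servo_tool([
  [0, -0.26, 0, 0, 0, 0, 4.2],
  [0, -0.25, -0.01, 0, 0, 0, 4.0],
  [0, -0.24, 0, 0, 0, 0, 3.4],
  [0, -0.25, -0.01, 0, 0, 0, 2.7],
  [0, -0.25, 0, 0, 0, 0, 2.0],
  [0, 0, 0, 0, 0, 0, 0],
])

```text
clock: 16.75
position: [570.5, 220.6, 162.6]
ee_rot: [-0.656, 0.755, 0.0, 0.0]
contact_force: [0.4, 0.6, -0.6]
gripper_width: 8.9
```

```bash
python3 plan.py 10 2.5;  python3 - <<'E'
from st import *
import pickle
s=cam("side");t=cam("top");pickle.dump((s,t),open("c2.pkl","wb"))
def cr(c,x0,y0,w,h,k,step=10):
    im=cv2.resize(c["image"][y0:y0+h,x0:x0+w],None,fx=k,fy=k,interpolation=cv2.INTER_CUBIC)
    for i in range(0,w,step):cv2.line(im,(i*k,0),(i*k,6),(255,255,0),1);cv2.putText(im,str(x0+i),(i*k,16),0,.33,(255,0,255),1)
    for i in range(0,h,step):cv2.line(im,(0,i*k),(6,i*k),(255,255,0),1);cv2.putText(im,str(y0+i),(8,i*k+4),0,.33,(255,0,255),1)
    return im
H=np.zeros((480,800,3),np.uint8);H[:,:416]=cr(s,212,135,52,60,8);H[:420,420:800]=cr(t,150,165,95,105,4)
cv2.imwrite("pics/c7.png",H[:,:,::-1])
E
```

```text
16.75 [570.497 220.602 162.615] grip 8.89599150310538 F [ 0.379  0.588 -0.573] T [-0.023 -0.023  0.002]
[[-0.139 -0.99  -0.   ]
 [-0.99   0.139  0.001]
 [-0.001  0.    -1.   ]] [ 0.633  0.427 -0.137 -0.001 -1.007 -0.772]
s 153 off [0.131 0.461] remaining yaw -7.7286343584798125
[[0.0, -0.2, 0.01, 0.0, 0.0, 0.0, 1.1], [0.0, -0.25, -0.01, 0.0, 0.0, 0.0, 0.7], [0.0, -0.25, 0.0, 0.0, 0.0, 0.0, 0.0], [0.0, -0.25, 0.0, 0.0, 0.0, 0.0, 0.0], [0.0, -0.25, 0.0, 0.0, 0.0, 0.0, 0.0], [0.0, -0.25, 0.0, 0.0, 0.0, 0.0, 0.0], [0.0, -0.25, 0.0, 0.0, 0.0, 0.0, 0.0], [0.0, -0.25, 0.0, 0.0, 0.0, 0.0, 0.0], [0.0, -0.25, 0.0, 0.0, 0.0, 0.0, 0.0], [0.0, -0.25, 0.0, 0.0, 0.0, 0.0, 0.0]] -> [574.576 244.758 162.627] -9.844681985934063
```

View pics/c7.png

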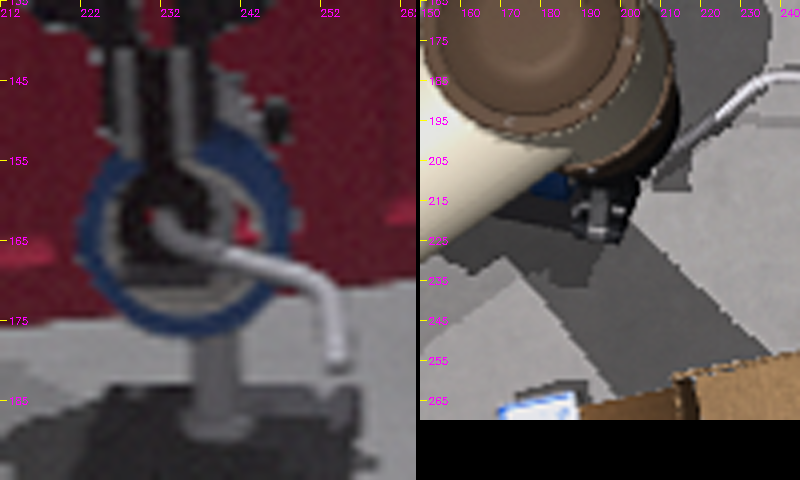

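Run:
```python
from st import *
import pickle
s,t=pickle.load(open("c0.pkl","rb"))
o,v=ray(s,(235,144))
for y in(280,300,340,360):print(y,o+v*(y-o[1])/v[1])
p=np.load("rod.npy")
for px in [(189,199.5),(180,199),(172,196),(168,196)]:print(px,atz(t,px,130))
for px in [(165,184),(155,195),(174,187),(173,205)]:print(px,[atz(t,px,z).round() for z in(130,160,170)])
```

```text
280 [582.418 280.    159.219]
300 [583.175 300.    153.436]
340 [584.688 340.    141.871]
360 [585.445 360.    136.088]
(189, 199.5) [575.535 256.884 130.   ]
(180, 199) [576.454 278.417 130.   ]
(172, 196) [583.42  297.846 130.   ]
(168, 196) [583.294 307.428 130.   ]
(165, 184) [array([612., 316., 130.]), array([607., 310., 160.]), array([606., 307., 170.])]
(155, 195) [array([585., 339., 130.]), array([581., 332., 160.]), array([580., 329., 170.])]
(174, 187) [array([605., 294., 130.]), array([600., 288., 160.]), array([599., 286., 170.])]
(173, 205) [array([562., 295., 130.]), array([558., 289., 160.]), array([557., 287., 170.])]
```

servo_tool([
  [0, -0.2, 0.01, 0, 0, 0, 1.1],
  [0, -0.25, -0.01, 0, 0, 0, 0.7],
  [0, -0.25, 0, 0, 0, 0, 0],
  [0, -0.25, 0, 0, 0, 0, 0],
  [0, -0.25, 0, 0, 0, 0, 0],
  [0, 0, 0, 0, 0, 0, 0],
])

```text
clock: 17.45
position: [572.4, 232.8, 162.6]
ee_rot: [-0.643, 0.766, 0.0, 0.0]
contact_force: [0.2, -0.1, -1.7]
gripper_width: 8.9
```

```bash
python3 plan.py 12 2
```

```text
17.45 [572.432 232.773 162.564] grip 8.941864536625042 F [ 0.153 -0.076 -1.662] T [ 0.025 -0.025  0.007]
[[-0.172 -0.985 -0.   ]
 [-0.985  0.172  0.001]
 [-0.     0.001 -1.   ]] [ 0.647  0.437 -0.12  -0.001 -1.014 -0.82 ]
s 166 off [-0.07  -0.188] remaining yaw -9.844681985934063
[[0.0, -0.22, 0.0, 0.0, 0.0, 0.0, -0.1], [0.0, -0.2, 0.0, 0.0, 0.0, 0.0, 0.0], [0.0, -0.2, 0.0, 0.0, 0.0, 0.0, 0.0], [0.0, -0.2, 0.0, 0.0, 0.0, 0.0, 0.0], [0.0, -0.2, 0.0, 0.0, 0.0, 0.0, 0.0], [0.0, -0.2, 0.0, 0.0, 0.0, 0.0, 0.0], [0.0, -0.2, 0.0, 0.0, 0.0, 0.0, 0.0], [0.0, -0.2, 0.0, 0.0, 0.0, 0.0, 0.0], [0.0, -0.2, 0.0, 0.0, 0.0, 0.0, 0.0], [0.0, -0.2, 0.0, 0.0, 0.0, 0.0, 0.0], [0.0, -0.2, 0.0, 0.0, 0.0, 0.0, 0.0], [0.0, -0.2, 0.0, 0.0, 0.0, 0.0, 0.0]] -> [576.563 256.618 162.576] -9.844681985933605
```

servo_tool([
  [0, -0.2, 0, 0, 0, 0, 0],
  [0, -0.2, 0, 0, 0, 0, 0],
  [0, -0.2, 0, 0, 0, 0, 0],
  [0, -0.2, 0, 0, 0, 0, 0],
  [0, -0.2, 0, 0, 0, 0, 0],
  [0, -0.2, 0, 0, 0, 0, 0],
  [0, -0.2, 0, 0, 0, 0, 0],
  [0, -0.2, 0, 0, 0, 0, 0],
  [0, -0.2, 0, 0, 0, 0, 0],
  [0, -0.2, 0, 0, 0, 0, 0],
])

```text
clock: 18.45
position: [575.8, 252.0, 162.6]
ee_rot: [-0.643, 0.766, 0.0, -0.0]
contact_force: [0.5, -1.4, -0.7]
gripper_width: 9.1
```

```bash
python3 plan.py 2 2
```

```text
18.45 [575.762 252.01  162.618] grip 9.102190222124959 F [ 0.451 -1.396 -0.691] T [-0.436 -0.084 -0.044]
[[-0.173 -0.985 -0.001]
 [-0.985  0.173 -0.   ]
 [ 0.     0.001 -1.   ]] [ 0.669  0.454 -0.092 -0.001 -1.026 -0.843]
s 185 off [0.011 0.329] remaining yaw -9.844681985934063
[[0.0, -0.17, 0.0, 0.0, 0.0, 0.0, -0.1], [0.0, -0.2, 0.0, 0.0, 0.0, 0.0, 0.0]] -> [576.397 255.655 162.617] -9.844681985934043
```

servo_tool([
  [0, -0.15, 0, 0, 0, 0, 0],
  [0, -0.15, 0, 0, 0, 0, 0],
  [0, -0.15, 0, 0, 0, 0, 0],
  [0, -0.15, 0, 0, 0, 0, 0],
  [0, -0.15, 0, 0, 0, 0, 0],
  [0, -0.15, 0, 0, 0, 0, 0],
  [0, 0, 0, 0, 0, 0, 0],
])

```text
clock: 19.15
position: [577.4, 261.2, 162.6]
ee_rot: [-0.643, 0.766, 0.0, 0.0]
contact_force: [0.2, -1.1, -1.2]
gripper_width: 9.0
```

```bash
python3 plan.py 2 2
```

```text
19.15 [577.423 261.235 162.611] grip 8.99250424268063 F [ 0.193 -1.096 -1.212] T [-0.331  0.038 -0.002]
[[-0.173 -0.985 -0.   ]
 [-0.985  0.173  0.001]
 [-0.001  0.001 -1.   ]] [ 0.679  0.462 -0.078 -0.001 -1.03  -0.852]
s 195 off [-0.037 -0.299] remaining yaw -9.844681985934043
[[0.0, -0.23, 0.0, 0.0, 0.0, 0.0, -0.1], [0.0, -0.2, 0.0, 0.0, 0.0, 0.0, 0.0]] -> [578.162 265.471 162.614] -9.844681985934082
```

servo_tool([
  [0, -0.1, 0, 0, 0, 0, 0],
  [0, -0.1, 0, 0, 0, 0, 0],
  [0, -0.1, 0, 0, 0, 0, 0],
  [0, -0.1, 0, 0, 0, 0, 0],
  [0, 0, 0, 0, 0, 0, 0],
])

```text
clock: 19.65
position: [578.1, 265.1, 162.6]
ee_rot: [-0.643, 0.766, 0.0, 0.0]
contact_force: [0.5, -1.3, -0.2]
gripper_width: 9.2
```

servo_tool([
  [0, -0.1, 0, 0, 0, 0, 0],
  [0, -0.1, 0, 0, 0, 0, 0],
  [0, 0, 0, 0, 0, 0, 0],
])

```text
clock: 19.95
position: [578.5, 267.0, 162.6]
ee_rot: [-0.643, 0.766, 0.0, 0.0]
contact_force: [0.0, -1.0, -0.1]
gripper_width: 9.8
```

servo_tool([
  [0, -0.1, 0, 0, 0, 0, 0],
  [0, 0, 0, 0, 0, 0, 0],
])

```text
clock: 20.15
position: [578.6, 267.9, 162.6]
ee_rot: [-0.643, 0.766, 0.0, -0.0]
contact_force: [-0.1, -1.7, 0.1]
gripper_width: 8.9
```

servo_tool([
  [0, -0.08, 0, 0, 0, 0, 0],
  [0, 0, 0, 0, 0, 0, 0],
])

```text
clock: 20.35
position: [578.6, 268.0, 162.7]
ee_rot: [-0.643, 0.766, 0.0, -0.001]
contact_force: [0.4, -4.3, 0.8]
gripper_width: 8.8
```

servo_tool([
  [0, -0.03, 0, 0, 0, 0, 0],
  [0, 0, 0, 0, 0, 0, 0],
])

```text
clock: 20.55
position: [578.6, 268.1, 162.7]
ee_rot: [-0.643, 0.766, 0.0, -0.001]
contact_force: [0.5, -5.8, 0.1]
gripper_width: 9.1
```

```bash
python3 st.py
```

```text
20.55 [578.635 268.074 162.662] grip 9.140793509545198 F [ 0.525 -5.768  0.054] T [-1.531 -0.173 -0.032]
[[-0.173 -0.985 -0.001]
 [-0.985  0.173 -0.001]
 [ 0.001  0.001 -1.   ]] [ 0.687  0.469 -0.067 -0.    -1.037 -0.861]
```

servo_tool([
  [0, 0.06, 0, 0, 0, 0, 0],
  [0, 0, 0, 0.06, 0, 0, 0],
  [0, 0, 0, 0.06, 0, 0, 0],
  [0, 0, 0, 0, 0, 0, 0],
])

```text
clock: 20.95
position: [578.5, 268.1, 161.5]
ee_rot: [-0.643, 0.766, 0.0, -0.0]
contact_force: [-0.2, -3.9, 0.8]
gripper_width: 9.1
```

servo_tool([
  [0, 0, 0, 0.04, 0, 0, 0],
  [0, 0, 0, 0, 0, 0, 0],
])

```text
clock: 21.15
position: [578.5, 268.1, 161.0]
ee_rot: [-0.643, 0.766, 0.0, -0.0]
contact_force: [-1.1, -4.8, 2.1]
gripper_width: 9.3
```

```bash
python3 st.py
```

```text
21.15 [578.468 268.087 161.028] grip 9.27439613386886 F [-1.059 -4.819  2.077] T [-1.537  0.147  0.021]
[[-0.173 -0.985 -0.001]
 [-0.985  0.173 -0.   ]
 [ 0.     0.001 -1.   ]] [ 0.687  0.47  -0.07  -0.001 -1.032 -0.86 ]
```

servo_tool([
  [0, 0.04, 0, 0, 0, 0, 0],
  [0, 0, 0, 0, 0, 0, 0],
])

```text
clock: 21.35
position: [578.5, 268.0, 161.0]
ee_rot: [-0.643, 0.766, 0.0, -0.0]
contact_force: [-0.8, -4.0, 1.7]
gripper_width: 9.2
```

servo_tool([
  [0.1, 0, 0, 0, 0, 0, 0],
  [0.15, 0, 0, 0, 0, 0, 0],
  [0.2, 0, 0, 0, 0, 0, 0],
  [0.25, 0, 0, 0, 0, 0, 0],
  [0.3, 0, 0, 0, 0, 0, 0],
  [0.3, 0, 0, 0, 0, 0, 0],
  [0.3, 0, 0, 0, 0, 0, 0],
])

```text
clock: 22.05
position: [578.6, 268.1, 161.0]
ee_rot: [-0.643, 0.766, 0.0, 0.0]
contact_force: [0.9, -0.2, 0.4]
gripper_width: 25.9
```

```bash
python3 st.py
```

```text
22.05 [578.634 268.132 161.04 ] grip 25.92946346095316 F [ 0.893 -0.214  0.38 ] T [-0.002  0.017  0.022]
[[-0.173 -0.985 -0.   ]
 [-0.985  0.173  0.001]
 [-0.001  0.    -1.   ]] [ 0.687  0.469 -0.07  -0.001 -1.031 -0.86 ]
```

servo_tool([
  [0.3, 0, 0, -0.5, 0, 0, 0],
  [0.3, 0, 0, -1, 0, 0, 0],
  [0.3, 0, 0, -2, 0, 0, 0],
  [0.3, 0, 0, -3, 0, 0, 0],
  [0.3, 0, 0, -3, 0, 0, 0],
  [0.3, 0, 0, -2, 0, 0, 0],
  [0.3, 3, 0, 0, 0, 0, 0],
  [0.3, 4, 0, 0, 0, 0, 0],
  [0.3, 4, 0, 0, 0, 0, 0],
  [0.3, 4, 0, 0, 0, 0, 0],
  [0.3, 4, 0, 0, 0, 0, 0],
  [0.3, 4, 0, 0, 0, 0, 0],
])

```text
clock: 23.25
position: [538.6, 39.9, 277.3]
ee_rot: [-0.643, 0.766, -0.0, 0.001]
contact_force: [1.4, -0.2, 0.7]
gripper_width: 25.9
```

servo_tool([
  [0.3, 4, 0, 0, 0, 0, 0],
  [0.3, 4, 0, 0, 0, 0, 0],
  [0.3, 4, 0, 0, 0, 0, 0],
  [0.3, 4, 0, 0, 0, 0, 0],
  [0.3, 4, 0, 0, 0, 0, 0],
  [0.3, 3, 0, 0, 0, 0, 0],
  [0.3, 0, 0, 0, 0, 0, 0],
])

```text
clock: 23.95
position: [498.5, -188.1, 276.9]
ee_rot: [-0.641, 0.767, -0.0, 0.0]
contact_force: [0.4, -0.1, -0.3]
gripper_width: 25.5
```

Run:
```python
from st import *
show()
s=cam("side");t=cam("top")
def cr(c,x0,y0,w,h,k,step=10):
    im=cv2.resize(c["image"][y0:y0+h,x0:x0+w],None,fx=k,fy=k,interpolation=cv2.INTER_CUBIC)
    for i in range(0,w,step):cv2.line(im,(i*k,0),(i*k,6),(255,255,0),1);cv2.putText(im,str(x0+i),(i*k,16),0,.33,(255,0,255),1)
    for i in range(0,h,step):cv2.line(im,(0,i*k),(6,i*k),(255,255,0),1);cv2.putText(im,str(y0+i),(8,i*k+4),0,.33,(255,0,255),1)
    return im
H=np.zeros((600,800,3),np.uint8);H[:540,:335]=cr(s,215,125,67,108,5);H[:480,340:800]=cr(t,150,155,115,120,4)
cv2.imwrite("pics/c8.png",H[:,:,::-1])
```

```text
23.95 [ 498.49  -188.107  276.886] grip 25.489188614435868 F [ 0.448 -0.084 -0.341] T [ 0.069  0.008 -0.024]
[[-0.177 -0.984  0.001]
 [-0.984  0.177 -0.   ]
 [-0.    -0.001 -1.   ]] [-0.056  0.203 -0.161  0.    -1.206 -0.122]
```

View pics/c8.png

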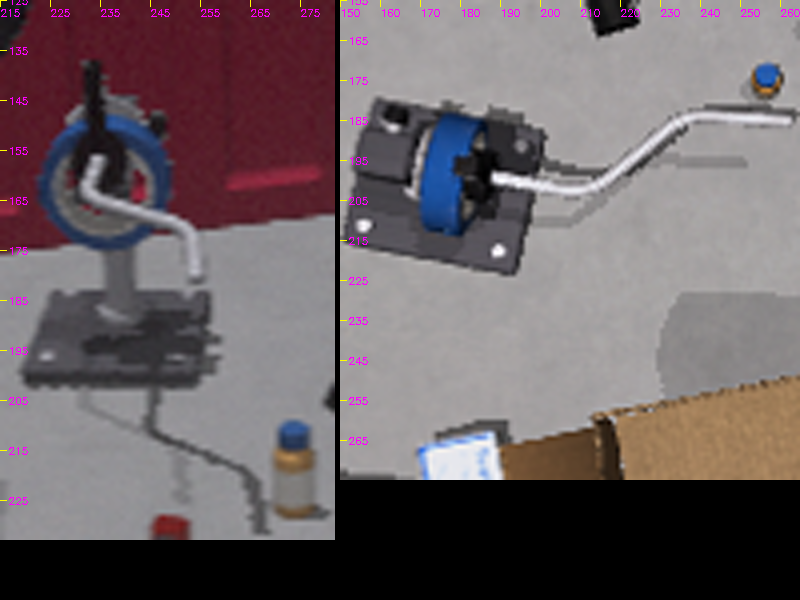

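Run:
```python
from st import *
t=cam("top");s=cam("side");k=16
a=cv2.resize(t["image"][178:218,162:206],None,fx=k,fy=k,interpolation=cv2.INTER_CUBIC)
d=np.array([.171,.985]);c=np.array([578.6,268.1])
def dot(p,col):
    u=(proj(t,p)[0]-[162,178])*k+k/2;cv2.circle(a,tuple(int(v) for v in u),3,col,-1)
n=np.array([d[1],-d[0]])
for e in(-7,7):
    for w in(-5,5):dot([*(c+d*e+n*w),182],(255,255,0));
    for w in(-16,16):dot([*(c+d*e+n*w),128],(0,255,0))
cv2.imwrite("pics/c9.png",a[:,:,::-1]);print(read_state()["clock"])
```

```text
24.15
```

View pics/c9.png

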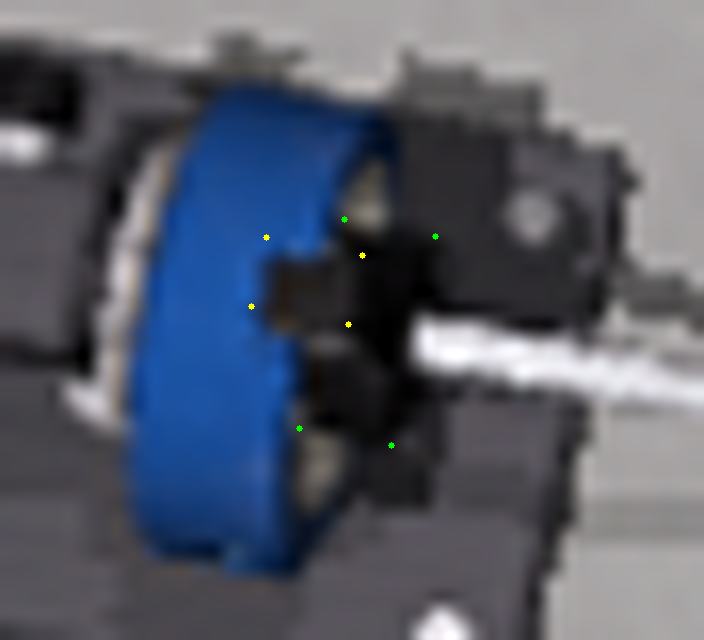

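```bash
python3 -c "
from bench import *
print(job_done())"
```

```text
the job is handed in; nothing more can be done
None
```

The black keeper is back on the rod, and it has pushed the spare roll home against the flange. I handed the job in at about 24 s of the 72 s allowed.

- **Threading:** the ring went onto the free end and round both bends. Contact force stayed at the sensor's noise level, about 1 to 1.7 N at the readings between moves.
- **Pushing home:** the roll slid with about 1.1 to 1.7 N of push. It then hit a hard stop after about 17 mm, where the push peaked near 5.8 N along the rod with almost no sideways force. I estimated about 19 to 20 mm of travel beforehand, so stop and estimate agree to within 2 to 3 mm.
- **Release:** I eased the push (to about 4 N), lowered the ring onto the rod, opened the fingers and drew the arm clear. The readings afterwards showed no contact.
- **Last pictures:** the roll looks seated against the flange, with the keeper hanging on the rod against the roll. The rod and the one vial in those crops look undisturbed. I did not check the other two vials in a last picture, but no low move went near them.

**What disagreed or went wrong:**
- The keeper sits rolled a few degrees from where I released it; it is still on the rod and against the roll.
- My first turn of the wrist took the last joint to about its range limit, so I turned back half a turn for the same grasp.

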